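Stand the fallen sample jar on the balance and close the draught hood

ROBOT

A 7-joint arm with a two-finger parallel gripper is mounted at the origin on the work surface. World frame = base frame: x ahead of the robot, y to its left, z up, the work surface at z = 0. Lengths are in m, angles in rad, forces in N, time in s.
With the tool pointing down it reaches from about 0.425 to 0.875 m from the base axis. Payload 4.7 kg.
Tool frame: the origin (TCP) lies midway between the tips of the shut fingers; the grasp point (between the pads) lies 19 mm behind it; z points along the fingers, y is the line along which they close (so a half turn about z gives the same grasp; the last joint's range is limited). The gripper opens to 87 mm and grips with 3 to 60 N. Pads are 19 mm wide; open, the fingers measure 117 mm over their backs; the gripper's body (75 mm by 190 mm) begins 51 mm behind the grasp point.
Start: joints at [-1.21, 0.321, -0.07, 1.45, 0.023, 1.371, -0.057], TCP at [0.221, 0.611, 0.223] pointing down, gripper open.
Joint ranges: [-2.86, 2.86], [-0.3, 2.09], [-1.38, 1.24], [0.06, 2.45], [-1.56, 4.7], [0.09, 2.05], [-2.69, 2.69]. Speed limits (rad/s): [2.57, 2.57, 3.14, 3.14, 3.14, 3.14, 3.14].

INTERFACE

Orientations are given as a rotation vector (axis times angle).
In Python, from bench import ctrl gives the robot as it stands. The module is installed in compiled form; this text tells all that it offers.
- The arm moves only by the tool carry_out, never from a script. Its argument "steps" is a list of rows, each a list of 7 numbers: the turn, a rotation vector about the world's x, y, z in degrees, then the shift along the world's x, y, z in cm, then the opening, from 0 (shut) to 1 (fully open). A call has 1 to 12 rows; each row is the pose to reach, as a shift and turn from the pose commanded when the call began; what a row does not reach only later rows make up. A row lasts 1/10 s, in which the tool goes at most 50 mm and 8.59 degrees, less where a joint would pass 70% of its speed; a pose out of reach is approached as far as the arm can. A call with a gripper value outside its range is refused whole. The fingers move at their own pace and stop on an object; "squeeze" is the grip in N (left out, the last holds). Time passes only in rows, so rows that repeat a pose let the fingers close. It gives the time, the measured TCP pose, the force, the opening and the grip force at its end, in the units of the state.
- ctrl.get_state(): the state, without advancing time (a new reading comes with each control period).
- ctrl.get_image(name): name is "scene" or "top" or "wrist"; returns a dict with "pixels" (420x560x3 uint8, red, green, blue), "camera_matrix" (3x3 intrinsics, pixels), "cam_to_world" (4x4, takes a point from camera to world coordinates); the wrist camera has in their place "T_tool_cam" (4x4, takes a point from camera to tool coordinates, whose origin is the TCP and whose axes are the flange's). Camera axes: x right, y down, z forward; pixel columns grow to the right and rows downward; lengths in m; the calibration is good to about 2 mm. A picture is of the moment at which its call begins: read the wrist's pose just before it. There is no depth.
- ctrl.close_job(): hands the job in; it is judged then, once.
The state is a dict: "time": time; "joint_positions": joint angles; "qd": joint speeds; "joint_torque": joint torques, N m; "position": TCP position; "tool_rot": TCP orientation; "ft_force": force on the tool from outside, world axes, zero at the start; "torque": the same for the moment, N m; "grip_width": opening from 0.0 (shut) to 1.0 (fully open); "grip_force": force on a finger pad.
Only numpy, scipy, OpenCV 4.12 (cv2) and the standard library are available. Lean on these libraries where they do the work, as an engineer would, in place of code of your own. Each camera call takes 0.05 s, during which the arm holds its last target. There are 200 camera calls.

TASK

The sample jar has fallen over on the white inspection board. Stand it upright in the middle of the balance's pan: the weighing cell is easily overloaded, so lower the jar gently until it rests on the pan, and only then let go of it. Then swing the balance's clear draught hood down over it by its bar until it is fully closed, without slamming it, and leave everything else on the bench where it is.

Things in the scene. Friction and masses are not known exactly. Their poses are not given: they have to be found in the camera images.
- jar: the fallen sample jar: white plastic, square body 52 x 52 x 62 mm, then a round grey screw cap 44 mm across; 82 mm tall in all, 0.2 to 0.42 kg, centre of mass about 37 mm from the base. Origin: centre of its base; z axis: from the base to the cap (level at the start: it lies on one of its flat sides and cannot roll); x and y square to the sides.
- jar_twin: an identical jar that stands upright on the near part of the inspection board and stays there. Origin: centre of its base, z up.
- board: white foam inspection board lying fixed on the bench, 250 x 250 x 8 mm, with rows of small dark cores (8 mm high) fixed on its near third (towards its -x). Origin: centre of its underside.
- balance: white precision balance, fixed; footprint about 290 (x) x 205 (y) mm, its front with keypad and display towards its own -x. Origin: on the bench under the centre of the pan; z up. Its deck is 64 mm above the bench, the keypad in front lower (about 50 mm).
- pan_center (a point): centre of the top of the balance's pan, 80 mm above the bench. While the hood is open nothing around the pan stands higher except the hood behind it.
- hood_bar (a point): middle of the hood's bar handle: a level round aluminium bar 12 mm thick, 120 mm long, parallel to the balance's y axis, 42 mm out from the hood's front wall on an arm at each end. Hood closed: it is in front of the hood, 152 mm above the bench and 24 mm below the hood's top. Hood open: it is uppermost, about over the hinge.
- hood_hinge (a point): middle of the hood's hinge axis, which is parallel to the balance's y axis, 97 mm behind the pan's centre and 66 mm above the bench. With the hood closed the bar lies 236 mm in front of it (balance -x) and 86 mm above it.
- hood (a joint): opening angle of the clear hood, rad: 0 = closed, rim on the deck; starts at 1.25 to 1.4, stops at 1.65. The hood is a clear box open below, 194 (x) x 190 (y) x 110 mm high, walls 4 mm, grey edges, 0.3 kg; opening lifts its front up and back. The hinge is stiff: the hood stays where it is left; 3 to 4 N at the bar moves it.
- alcohol: bystander: white plastic bottle, 64 mm across, 150 mm tall, standing at the back of the bench. Origin: centre of its base.
- weight: bystander: steel calibration weight with a knob, 38 mm across, 60 mm tall, behind and between the board and the balance. Origin: centre of its base.
- caliper: bystander: digital caliper lying flat, 200 mm long, on the right. Origin: middle of its beam, underside.
- cup: bystander: steel cup, 72 mm across, 90 mm tall, on the left. Origin: centre of its base.
- brush: bystander: small flat brush with a wooden handle, lying on the left.
- pan: the balance's round steel pan, 110 mm across, 4 mm thick (origin: centre of its underside). It is sprung on the weighing cell: it is stiff, giving about 1 mm for 12 N, with 3 mm of travel. More than 10 N on it, weight and push together, overloads the cell.
There are look-alikes about, which are no part of the job. Leave any purple or turquoise look-alike of the jar alone.

How it is judged:
By the outcome, as a careful person would: the job done as asked, in the order asked, and still so for the second after the job is handed in, with the robot touching nothing.
It also fails if it takes over 67 s, if anything falls off the work surface, if the arm or the gripper's body presses on something with over 40 N, if the wrist force passes 120 N, or if a joint passes its speed limit or range.

## Working session

There is one attempt and no reset: what is moved stays moved. The work goes in short steps, Python scripts to look and compute and a tool call to move; the robot and the scene stay as the last step left them, time stands still between calls to the robot, and variables do not carry over. Pictures are saved under pics/ and viewed, at most 10 in all, crops included, and the job is handed in when it is done.

Besides the shell and the picture viewer there is one more tool, called after "Emit:" by a JSON object that holds its "fn" and its "kwargs", one argument or row to a line. carry_out: Moves the arm, as the interface text tells. Its arguments: {"type":"object","properties":{"steps":{"type":"array","items":{"type":"array","items":{"type":"number"}}},"squeeze":{"type":"number"}},"required":["steps"]}

```bash
mkdir -p pics; cat > h.py <<'E'
import numpy as np, cv2
from bench import ctrl
from scipy.spatial.transform import Rotation as R
def grab(n,f):
    s=ctrl.get_state(); d=ctrl.get_image(n)
    cv2.imwrite('pics/'+f+'.png',d['pixels'][:,:,::-1])
    if n=='wrist':
        T=np.eye(4);T[:3,:3]=R.from_rotvec(s['tool_rot']).as_matrix();T[:3,3]=s['position'];C=T@np.array(d['T_tool_cam'])
    else: C=np.array(d['cam_to_world'])
    np.savez('pics/'+f+'.npz',K=d['camera_matrix'],C=C); return d
def ray(f,u,v):
    z=np.load('pics/'+f+'.npz');r=z['C'][:3,:3]@np.linalg.inv(z['K'])@[u,v,1.];return z['C'][:3,3],r/np.linalg.norm(r)
def onz(f,u,v,h):
    o,r=ray(f,u,v);return o+r*(h-o[2])/r[2]
def tri(*obs):
    A=np.zeros((3,3));b=np.zeros(3)
    for f,u,v in obs:
        o,r=ray(f,u,v);P=np.eye(3)-np.outer(r,r);A+=P;b+=P@o
    p=np.linalg.solve(A,b)
    return p,[float(np.linalg.norm((np.eye(3)-np.outer(ray(*o)[1],ray(*o)[1]))@(p-ray(*o)[0]))) for o in obs]
def proj(f,p):
    z=np.load('pics/'+f+'.npz');q=np.linalg.inv(z['C'])@np.append(p,1);w=z['K']@q[:3];return w[:2]/w[2]
E
python3 - <<'E'
from h import *
for n in('scene','top'):
    grab(n,n+'0'); z=np.load(f'pics/{n}0.npz');print(n,z['C'].round(3).tolist(),z['K'].round(1).tolist())
s=ctrl.get_state();print({k:np.round(v,3).tolist() for k,v in s.items()})
E
```

```text
scene [[0.37, -0.774, 0.513, 0.012], [-0.929, -0.314, 0.196, -0.213], [0.009, -0.549, -0.836, 1.058], [0.0, 0.0, 0.0, 1.0]] [[432.6, 0.0, 276.7], [0.0, 432.6, 208.9], [0.0, 0.0, 1.0]]
top [[0.009, -0.986, 0.166, 0.336], [-1.0, -0.009, -0.005, 0.001], [0.006, -0.165, -0.986, 1.597], [0.0, 0.0, 0.0, 1.0]] [[456.2, 0.0, 277.0], [0.0, 456.2, 216.0], [0.0, 0.0, 1.0]]
{'time': 0.1, 'joint_positions': [-1.21, 0.322, -0.07, 1.452, 0.023, 1.371, -0.057], 'qd': [0.002, -0.003, -0.001, -0.005, -0.001, -0.003, 0.002], 'joint_torque': [0.0, -49.257, -0.405, -31.34, -0.064, 0.039, 0.0], 'position': [0.221, 0.611, 0.222], 'tool_rot': [-0.542, -3.094, 0.003], 'ft_force': [0.116, -0.008, -0.683], 'torque': [0.01, -0.002, -0.043], 'grip_force': 0.0, 'grip_width': 0.994}
```

View pics/scene0.png

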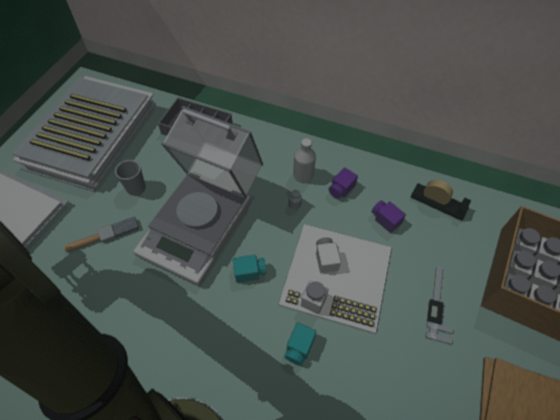

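View pics/top0.png

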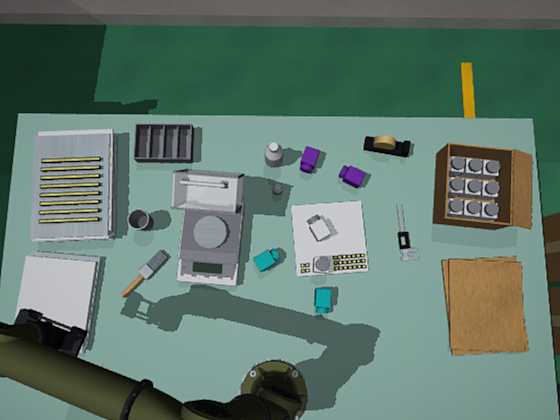

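The white jar lies on the board: top (319,228), scene (329,253). The candidates in the top view are:
- the white lying jar at (319,228)
- the white upright twin at (322,264)
- purple jars at (310,159) and (351,176)
- turquoise jars at (267,259) and (322,300)

Only the jar at (319,228) is white and lying on the board. I'll confirm it with an enlarged crop.

```bash
python3 - <<'E'
from h import *
a=cv2.imread('pics/top0.png');b=cv2.imread('pics/scene0.png')
c=lambda im,u,v,w,h,k:cv2.resize(im[v:v+h,u:u+w],None,fx=k,fy=k,interpolation=cv2.INTER_CUBIC)
T=np.hstack([c(a,290,200,80,60,5),c(b,295,225,80,60,5)])
B=np.hstack([c(a,160,165,100,75,4),c(b,160,100,100,75,4)])
cv2.imwrite('pics/crop1.png',np.vstack([T,B]))
E
```

```text
(no output)
```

View pics/crop1.png

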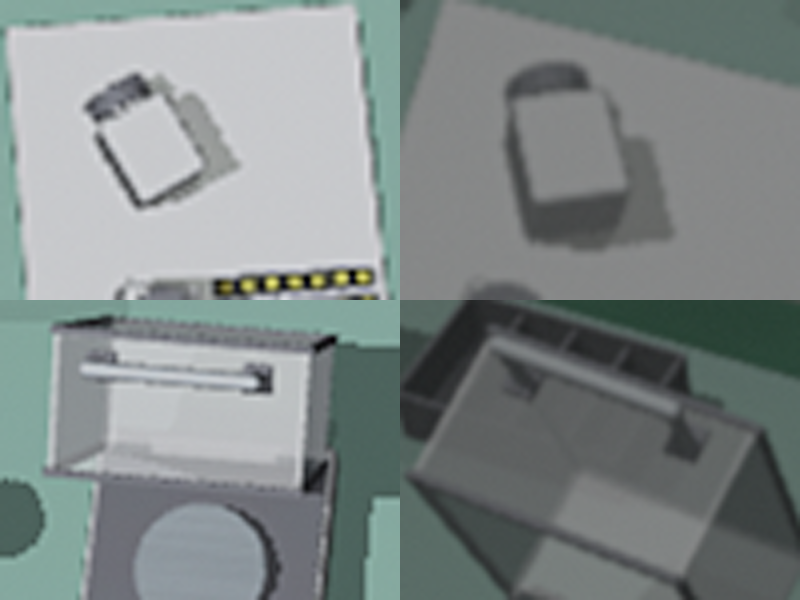

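The crop confirms it. The white body's top face spans top (309..331, 221..241), with the grey cap at about (316,220) at its far-left end; the turquoise and purple ones are elsewhere. The hood is open with its bar at top (181..226, ~258/4+165). Next I'll work out positions.

```bash
python3 - <<'E'
from h import *
A=lambda x,y:('top0',290+x/5,200+y/5)
S=lambda x,y:('scene0',295+(x-400)/5,225+y/5)
P=[]
for n,a,b in(('capL',(97,131),(512,98)),('baseR',(203,160),(627,187)),('baseL',(143,203),(530,203)),('capR',(155,106),(605,90))):
    p,e=tri(A(*a),S(*b));print(n,p.round(4),np.round(e,4));P.append(p)
# bar ends, hood, pan
At=lambda x,y:('top0',160+x/4,165+(y-300)/4); Ss=lambda x,y:('scene0',160+(x-400)/4,100+(y-300)/4)
for n,a,b in(('barL',(82,370),(490,341)),('barR',(262,383),(690,420))):
    p,e=tri(At(*a),Ss(*b));print(n,p.round(4),np.round(e,4))
print('pan top',tri(('top0',211,232),('scene0',197.5,210)),onz('top0',211,232,.08),onz('scene0',197.5,210,.08))
for n,u,v in(('bal front L',181,281),('bal front R',237,284)):print(n,onz('top0',u,v,.03))
for n,u,v in(('twin',322,264),('weight',278,187),('alcohol',273,150),('cup',140,219)):print(n,onz('top0',u,v,.08))
E
```

```text
capL [ 0.5596 -0.1184  0.061 ] [0.001 0.001]
baseR [ 0.5418 -0.1907  0.045 ] [0.0007 0.0007]
baseL [ 0.5106 -0.148   0.053 ] [0.0013 0.0013]
capR [ 0.577  -0.1599  0.0684] [0.0039 0.0039]
barL [0.644  0.2733 0.3192] [0.0013 0.0013]
barR [0.6401 0.1433 0.3066] [0.0012 0.0012]
pan top (array([0.53415057, 0.21595538, 0.07080151]), [0.001230427993016063, 0.001230427993015916]) [0.53367666 0.21367261 0.08      ] [0.52858138 0.2129536  0.08      ]
bal front L [0.37155412 0.31702897 0.03      ]
bal front R [0.36311828 0.12672937 0.03      ]
twin [ 0.43023331 -0.15733828  0.08      ]
weight [ 0.6903312  -0.00937775  0.08      ]
alcohol [0.82115265 0.00895985 0.08      ]
cup [0.57546891 0.45346062 0.08      ]
```

Emit:
{"fn": "carry_out", "kwargs": {
  "steps": [
    [0, 0, -7, 4.4, -2.9, 2, 1],
    [0, 0, -14, 8.4, -6, 4, 1],
    [0, 0, -21, 12.1, -9.4, 6, 1],
    [0, 0, -28, 15.5, -13, 8, 1],
    [0, 0, -35, 18.4, -16.9, 10, 1],
    [0, 0, -42, 21, -20.9, 12, 1],
    [0, 0, -49, 23.3, -25, 14, 1],
    [0, 0, -56, 25.2, -29.2, 14, 1],
    [0, 0, -63, 26.6, -33.5, 14, 1],
    [0, 0, -70, 27.7, -37.9, 14, 1],
    [0, 0, -77, 28.5, -42.2, 14, 1],
    [0, 0, -84, 28.8, -46.5, 14, 1]
  ]
}}

```text
time: 1.3
position: [0.5094, 0.1433, 0.3621]
tool_rot: [2.48, 1.928, -0.001]
ft_force: [0.3, -0.6, 0.2]
grip_width: 1.0
grip_force: 0.0
```

```bash
cat > log.py <<'E'
from h import *
import json
s=ctrl.get_state();open('log.jsonl','a').write(json.dumps({k:np.array(s[k]).tolist() for k in('joint_positions','position','tool_rot')})+'\n')
M=R.from_rotvec(s['tool_rot']).as_matrix()
print(round(float(s['time']),2),'p',np.round(s['position'],4),'y',M[:,1].round(3),'z',M[:,2].round(3),'q',np.round(s['joint_positions'],3),'F',np.round(s['ft_force'],2),'w',s['grip_width'],s['grip_force'])
E
python3 log.py
```

```text
1.3 p [0.5094 0.1433 0.3621] y [ 0.969 -0.246 -0.   ] z [-0.    -0.001 -1.   ] q [-0.72   0.023  0.406  1.523 -0.008  1.598 -0.563] F [ 0.29 -0.64  0.2 ] w 1.0002863372089281 0.0
```

Emit:
{"fn": "carry_out", "kwargs": {
  "steps": [
    [0, 0, -6, 0, -4, -1, 1],
    [0, 0, -12, 0, -8, -2, 1],
    [0, 0, -18, 0, -12, -4, 1],
    [0, 0, -24, 0, -16, -6, 1],
    [0, 0, -30, 0, -20, -8, 1],
    [0, 0, -36, 0, -24, -9, 1],
    [0, 0, -41, 0, -28, -9, 1],
    [0, 0, -41, 0, -28, -9, 1]
  ]
}}

```text
time: 2.1
position: [0.5072, -0.1409, 0.2723]
tool_rot: [2.998, 0.929, -0.003]
ft_force: [-0.7, -0.6, 0.2]
grip_width: 1.003
grip_force: 0.0
```

```bash
python3 log.py; python3 - <<'E'
from h import *
d=grab('wrist','w1');print(np.array(d['T_tool_cam']).round(3).tolist(),d['camera_matrix'])
E
```

```text
2.1 p [ 0.5072 -0.1409  0.2723] y [ 0.566 -0.825  0.002] z [-0.001 -0.003 -1.   ] q [-0.444  0.025  0.681  1.701 -0.012  1.422 -0.732] F [-0.67 -0.61  0.2 ] w 1.0026821937642283 0.0
[[0.0, -0.967, -0.255, 0.07], [1.0, 0.001, -0.0, 0.0], [0.001, -0.255, 0.967, -0.162], [0.0, 0.0, 0.0, 1.0]] [[332.16086027   0.         281.63407837]
 [  0.         332.16086027 204.87589358]
 [  0.           0.           1.        ]]
```

View pics/w1.png

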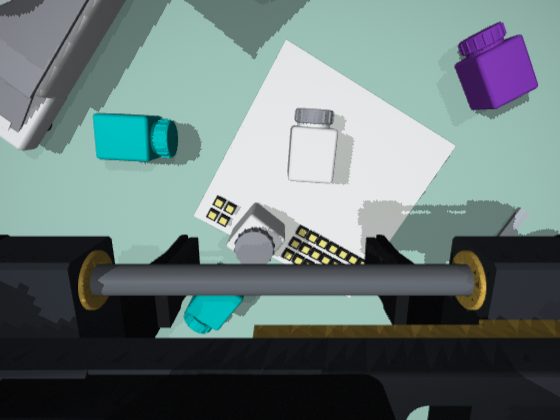

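The wrist view shows the jar upright in the image: body about (290–336, 124–183), cap at (314,116). The twin is at (255,235), clear of it. Next I'll measure the corners and fit the arm's kinematics so I can check whether the tilts are reachable.

```bash
cat > kin.py <<'E'
import numpy as np, json
from scipy.optimize import least_squares
from scipy.spatial.transform import Rotation as R
Q0=dict(joint_positions=[-1.21,0.322,-0.07,1.452,0.023,1.371,-0.057],position=[.221,.611,.222],tool_rot=[-0.542,-3.094,0.003])
D=[Q0]+[json.loads(l) for l in open('log.jsonl')]
rz=lambda a:R.from_euler('z',a);ry=lambda a:R.from_euler('y',a)
def fk(q,p):
    d1,L1,a1,a2,L2,L3=p[:6];T=np.zeros(3);M=R.identity()
    def go(r,t):
        nonlocal T,M
        M=M*r;T=T+M.apply(t)
    go(rz(-q[0]),[0,0,d1]);go(ry(q[1])*rz(-q[2]),[a1,0,L1]);go(ry(q[3]),[a2,0,0]);go(rz(-q[4]),[0,0,L2]);go(ry(q[5])*rz(-q[6]),[0,0,L3])
    return T,M
def fit():
    f=lambda p:np.concatenate([fk(d['joint_positions'],p)[0]-d['position'] for d in D]+[.02*(p-[.33,.4,0,0,.4,.25])])
    s=least_squares(f,[.33,.4,0,0,.4,.25]);return s.x,f(s.x)[:-6]
LO=np.array([-2.86,-.3,-1.38,.06,-1.56,.09,-2.69]);HI=np.array([2.86,2.09,1.24,2.45,4.7,2.05,2.69])
if __name__=='__main__':
    p,e=fit();print(p.round(4),np.abs(e).max())
    for d in D:
        M=fk(d['joint_positions'],p)[1];print((M.inv()*R.from_rotvec(d['tool_rot'])).as_rotvec().round(3))
E
python3 kin.py; python3 - <<'E'
from h import *
im=cv2.imread('pics/w1.png');g=im.min(2)
print(g[150,280:350:2]);print(g[100:200:2,312])
for t in(225,235,245):
    m=(g>t).astype(np.uint8);n,l,st,c=cv2.connectedComponentsWithStats(m)
    i=l[155,312];print(t,i,st[i])
    if i and st[i][4]<5000:
        print(cv2.minAreaRect(cv2.findContours((l==i).astype(np.uint8),0,2)[0][0]))
E
```

```text
[ 0.3655  0.43    0.003  -0.0225  0.5175  0.4687] 0.025688747435215376
[-1.000e-03  0.000e+00  1.571e+00]
[-0.    -0.     1.571]
[ 0.    -0.     1.571]
[230 230 230 230 200 166 227 230 230 230 230 230 229 230 229 230 230 230
 230 229 230 230 230 230 230 230 229 194 166 181 181 181 181 180 181]
[228 229 229 228 181 152 154 155 155 152 151 134 220 229 187 227 229 229
 230 230 230 230 230 230 230 230 230 230 230 230 230 230 230 230 230 230
 230 230 230 230 220 193 230 230 230 230 230 230 230 230]
225 4 [ 290  129   45   52 2030]
((312.1058349609375, 154.62351989746094), (41.41611099243164, 49.85272979736328), 4.39870548248291)
235 0 [     0      0    560    420 235200]
245 0 [     0      0    560    420 235200]
```

Emit:
{"fn": "carry_out", "kwargs": {
  "steps": [
    [-3.4, 5, 0, 0.5, 0, 0, 1],
    [-6.8, 9.9, 0, 1, 0, 0, 1],
    [-10.2, 14.9, 0, 1.5, 0, 0, 1],
    [-13.6, 19.8, 0, 2, 0, 0, 1],
    [-17, 24.8, 0, 2, 0, 0, 1],
    [-17, 24.8, 0, 2, 0, 0, 1]
  ]
}}

```text
time: 2.75
position: [0.5307, -0.1286, 0.2684]
tool_rot: [2.755, 0.887, -0.753]
ft_force: [0.5, 0.5, -1.1]
grip_width: 1.001
grip_force: 0.0
```

```bash
python3 log.py; python3 - <<'E'
from h import *
grab('wrist','w2')
im=cv2.imread('pics/w2.png');g=im.min(2)
p=proj('w2',[.545,-.152,.06]);print(p)
u,v=p.astype(int);m=(g>225).astype(np.uint8);n,l,st,c=cv2.connectedComponentsWithStats(m);i=l[v,u];print(st[i])
if st[i][4]<9000:
    C=max(cv2.findContours((l==i).astype(np.uint8),0,2)[0],key=cv2.contourArea);print(cv2.minAreaRect(C),cv2.approxPolyDP(C,4,True)[:,0].tolist())
im=cv2.imread('pics/w1.png');g=im.min(2);l=cv2.connectedComponents((g>225).astype(np.uint8))[1]
C=max(cv2.findContours((l==l[155,312]).astype(np.uint8),0,2)[0],key=cv2.contourArea);q=cv2.boxPoints(cv2.minAreaRect(C));print(q,cv2.approxPolyDP(C,4,True)[:,0].tolist())
for a in q: print(onz('w1',*a,.06).round(4))
E
```

```text
2.75 p [ 0.5307 -0.1286  0.2684] y [ 0.581 -0.814 -0.01 ] z [-0.417 -0.287 -0.863] q [-0.469  0.449  0.65   1.382  0.103  1.779 -0.761] F [ 0.47  0.52 -1.06] w 1.0005542434330221 0.0
[312.0201093  81.4517973]
[ 290   46   56   60 2657]
((317.3985290527344, 76.48600769042969), (48.813716888427734, 57.763465881347656), 7.853313446044922) [[298, 46], [290, 101], [334, 105], [345, 53]]
[[289.547   177.88823]
 [293.37054 128.18233]
 [334.66467 131.35881]
 [330.84113 181.06471]] [[294, 129], [290, 177], [329, 180], [334, 133]]
[ 0.5146 -0.1472  0.06  ]
[ 0.5624 -0.119   0.06  ]
[ 0.5854 -0.1585  0.06  ]
[ 0.5383 -0.1883  0.06  ]
```

View pics/w2.png

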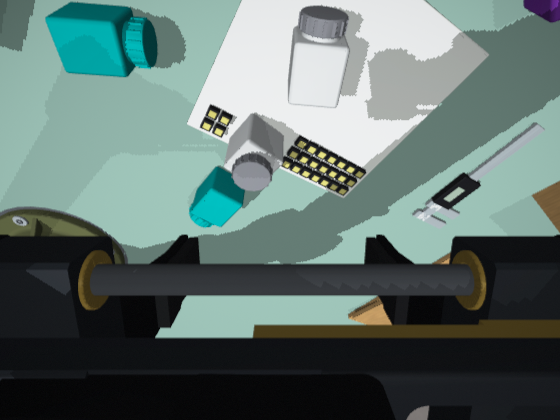

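The second wrist view shows the jar body top at about (298–345, 46–105), with the cap at (323,22) and the area around it free. Next: triangulate, fit offsets and plan the tool tilts.

```bash
cat > kin.py <<'E'
import numpy as np, json
from scipy.optimize import least_squares
from scipy.spatial.transform import Rotation as R
Q0=dict(joint_positions=[-1.21,0.322,-0.07,1.452,0.023,1.371,-0.057],position=[.221,.611,.222],tool_rot=[-0.542,-3.094,0.003])
D=[Q0]+[json.loads(l) for l in open('log.jsonl')]
AX=['z','y','z','y','z','y','z'];SG=[-1,1,-1,1,-1,1,-1]
def frames(q):
    M=R.identity();o=[]
    for a,s,x in zip(AX,SG,q): M=M*R.from_euler(a,s*x);o.append(M.as_matrix())
    return o
B=lambda q:np.hstack([np.array([0,0,1.])[:,None]]+[f[:,i:i+1] for f,i in zip([frames(q)[k] for k in(1,1,2,2,3,3,4,4,5,5,6)],(1,0,2,0,1,0,2,1,0,1,2))])
prior=np.array([.36,0,0,.42,0,0,0,.4,0,0,0,.3])
w=np.array([1,1,30,1,30,1,30,1,30,1,30,1.])
def fit():
    A=np.vstack([B(d['joint_positions']) for d in D]+[np.diag(w)*1e-3]);y=np.concatenate([d['position'] for d in D]+[prior*w*1e-3])
    x=np.linalg.lstsq(A,y,rcond=None)[0];return x,(A@x-y)[:-12]
LO=np.array([-2.86,-.3,-1.38,.06,-1.56,.09,-2.69]);HI=np.array([2.86,2.09,1.24,2.45,4.7,2.05,2.69])
off=R.from_euler('z',np.pi/2)
def ik(x,pos,M,q0):
    f=lambda q:np.concatenate([(B(q)@x-pos)*10,3*((R.from_matrix(frames(q)[6])*off).inv()*R.from_matrix(M)).as_rotvec(),.01*(q-q0)])
    s=least_squares(f,np.clip(q0,LO+.01,HI-.01),bounds=(LO+.02,HI-.02));return s.x,np.abs(f(s.x)[:6]).max()
if __name__=='__main__':
    x,e=fit();print(x.round(4),np.abs(e).max())
E
python3 kin.py; python3 - <<'E'
from h import *
W1=[[294,129],[290,177],[329,180],[334,133]];W2=[[298,46],[290,101],[334,105],[345,53]]
P=np.array([tri(('w1',*a),('w2',*b))[0] for a,b in zip(W1,W2)]);print(P.round(4),P.mean(0).round(4))
h=(P[0]+P[3]-P[1]-P[2])[:2];print(np.degrees(np.arctan2(h[1],h[0])))
E
```

```text
[ 2.490e-01 -1.530e-02  0.000e+00  4.683e-01 -2.800e-03 -1.000e-02
 -4.000e-04  5.130e-01 -6.000e-04 -3.000e-03 -6.000e-04  3.692e-01] 1.6644803326942847e-05
[[ 0.5624 -0.1207  0.0584]
 [ 0.5157 -0.1471  0.0593]
 [ 0.5383 -0.1863  0.0588]
 [ 0.5836 -0.1589  0.061 ]] [ 0.55   -0.1533  0.0594]
30.288231466735365
```

```bash
cat > plan.py <<'E'
from kin import *
x,_=fit();ang=np.radians(31);h=np.array([np.cos(ang),np.sin(ang),0]);up=np.array([0,0,1.])
q0=np.array(D[-1]['joint_positions'])
def frame(z,y): return np.column_stack([np.cross(y,z),y,z])
pan=np.array([.531,.213,.08])
for a in np.radians([20,30,40,45]):
    d=-np.cos(a)*up-np.sin(a)*h; y=np.cross(h,up); G=np.array([.556,-.1494,.034])
    M=frame(d,y);qp,e=ik(x,G+.019*d,M,q0);print('pick',np.degrees(a).round(),qp.round(2),round(e,3))
    for g in range(-120,121,20):
        gv=np.array([np.cos(np.radians(g)),np.sin(np.radians(g)),0])
        df=np.cos(a)*gv-np.sin(a)*up;yf=np.cross(gv,up);Mf=frame(df,yf)
        # gradual path: slerp via lifted mid
        from scipy.spatial.transform import Slerp
        sl=Slerp([0,1],R.from_matrix([M,Mf]));q=qp;ok=0
        for t in np.linspace(.1,1,10):
            pos=(G+.019*d)*(1-t)+(pan+[0,0,.038+.0]+.019*df)*t+up*.15*(4*t*(1-t));q,e=ik(x,pos,sl(t).as_matrix(),q);ok=max(ok,e)
        if e<.02: print('  g',g,q.round(2),round(e,3),round(ok,3),round(np.degrees(np.linalg.norm((R.from_matrix(Mf)*R.from_matrix(M).inv()).as_rotvec()))))
E
timeout 300 python3 plan.py
```

```text
pick 20.0 [-0.35  0.61  0.59  1.65 -0.1   1.24 -0.79] 0.0
  g 60 [ 1.07  0.53 -0.99  2.33 -1.54  0.7   1.08] 0.001 0.001 94
  g 80 [-0.14  0.48  0.35  2.12 -1.47  1.41  0.99] 0.0 0.0 100
  g 100 [-0.04  0.62  0.22  1.84 -1.19  1.58  0.96] 0.0 0.0 109
  g 120 [-0.01  0.76  0.11  1.56 -0.96  1.76  0.94] 0.0 0.0 119
pick 30.0 [-0.37  0.72  0.58  1.54 -0.04  1.39 -0.84] 0.0
  g 60 [ 0.53  0.21 -0.48  2.32 -1.54  0.8   0.82] 0.001 0.001 94
  g 80 [-0.21  0.36  0.37  2.11 -1.34  1.25  0.83] 0.0 0.0 100
  g 100 [-0.1   0.52  0.24  1.86 -1.1   1.46  0.86] 0.0 0.0 109
  g 120 [-0.06  0.66  0.12  1.6  -0.88  1.65  0.89] 0.0 0.0 119
pick 40.0 [-0.37  0.84  0.58  1.42  0.01  1.54 -0.87] 0.0
  g 60 [-0.5   0.09  0.5   2.3  -1.37  0.78  0.52] 0.0 0.0 94
  g 80 [-0.28  0.27  0.36  2.1  -1.17  1.1   0.63] 0.0 0.0 100
  g 100 [-0.17  0.42  0.25  1.87 -0.98  1.34  0.73] 0.0 0.0 109
  g 120 [-0.12  0.57  0.14  1.64 -0.79  1.53  0.83] 0.0 0.0 119
pick 45.0 [-0.37  0.9   0.58  1.36  0.03  1.61 -0.87] 0.0
  g 40 [-0.94 -0.11  0.69  2.4  -1.19  0.28 -0.02] 0.0 0.0 90
  g 60 [-0.52  0.06  0.47  2.27 -1.2   0.72  0.33] 0.0 0.0 94
  g 80 [-0.32  0.23  0.36  2.08 -1.07  1.04  0.52] 0.0 0.0 100
  g 100 [-0.21  0.38  0.25  1.87 -0.91  1.28  0.66] 0.0 0.0 109
  g 120 [-0.15  0.52  0.15  1.66 -0.74  1.47  0.79] 0.0 0.0 119
```

```bash
sed -i 's/radians(\[20,30,40,45\])/radians([45,50,55,60])/; s/range(-120,121,20)/(20,30,40,50)/' plan.py; timeout 300 python3 plan.py
```

```text
pick 45.0 [-0.37  0.9   0.58  1.36  0.03  1.61 -0.87] 0.0
  g 30 [-0.51 -0.11  0.15  2.42 -1.14  0.11 -0.31] 0.001 0.001 90
  g 40 [-0.94 -0.11  0.69  2.4  -1.19  0.28 -0.02] 0.0 0.0 90
  g 50 [-0.67 -0.02  0.54  2.34 -1.24  0.52  0.2 ] 0.0 0.0 92
pick 50.0 [-0.37  0.96  0.58  1.31  0.06  1.68 -0.88] 0.0
  g 20 [-0.62 -0.1   0.14  2.37  0.5   0.2  -2.15] 0.0 0.0 91
  g 30 [-0.85 -0.12  0.47  2.38 -0.25  0.19 -1.19] 0.0 0.0 90
  g 40 [-0.85 -0.09  0.58  2.35 -0.79  0.32 -0.45] 0.0 0.0 90
  g 50 [-0.68 -0.03  0.5   2.29 -0.98  0.51 -0.08] 0.0 0.0 92
pick 55.0 [-0.37  1.02  0.58  1.25  0.08  1.75 -0.88] 0.0
  g 20 [-0.77 -0.09  0.29  2.31  0.3   0.32 -1.95] 0.0 0.0 91
  g 30 [-0.8  -0.09  0.41  2.31 -0.15  0.32 -1.3 ] 0.0 0.0 90
  g 40 [-0.78 -0.07  0.48  2.29 -0.53  0.4  -0.72] 0.0 0.0 90
  g 50 [-0.68 -0.02  0.46  2.24 -0.74  0.53 -0.33] 0.0 0.0 92
pick 60.0 [-0.37  1.08  0.58  1.2   0.11  1.82 -0.87] 0.0
  g 20 [-0.84 -0.06  0.37  2.25  0.19  0.44 -1.83] 0.0 0.0 91
  g 30 [-0.81 -0.06  0.42  2.24 -0.1   0.44 -1.35] 0.0 0.0 90
  g 40 [-0.76 -0.04  0.44  2.22 -0.37  0.49 -0.9 ] 0.0 0.0 90
  g 50 [-0.68  0.    0.44  2.19 -0.56  0.59 -0.54] 0.0 0.0 92
```

```bash
cat > go.py <<'E'
# prints turn (deg) and shift (cm) from the present pose to a target
from h import *
from kin import frame as _f if False else R
E
cat > go.py <<'E'
from h import *
up=np.array([0,0,1.])
def target(az,a,y_sign=1,pick=True):
    g=np.array([np.cos(np.radians(az)),np.sin(np.radians(az)),0]);a=np.radians(a)
    d=-np.cos(a)*up-np.sin(a)*g if pick else np.cos(a)*g-np.sin(a)*up
    y=np.cross(g,up);return np.column_stack([np.cross(y,d),y,d])
def delta(M,G,back=0.):
    s=ctrl.get_state();d=M[:,2];p=G+d*(.019-back)
    rv=np.degrees((R.from_matrix(M)*R.from_rotvec(s['tool_rot']).inv()).as_rotvec())
    print('turn',rv.round(2),'shift cm',((p-s['position'])*100).round(2),'tcp',p.round(4))
E
python3 - <<'E'
from go import *
G=np.array([.556,-.1494,.034]);M=target(31,52)
delta(M,G,.09);delta(M,G,0);print(M[:,2])
E
```

```text
turn [-12.33  17.98  -4.19] shift cm [  7.41   1.01 -19.24] tcp [ 0.604  -0.1206  0.0777]
turn [-12.33  17.98  -4.19] shift cm [  1.33  -2.65 -24.78] tcp [ 0.5432 -0.1571  0.0223]
[-0.67545705 -0.40585554 -0.61566148]
```

Emit:
{"fn": "carry_out", "kwargs": {
  "steps": [
    [-4.1, 6, -1.4, 3, 0.4, -3, 1],
    [-8.2, 12, -2.8, 6, 0.8, -6, 1],
    [-12.3, 18, -4.2, 7.4, 1, -10, 1],
    [-12.3, 18, -4.2, 7.4, 1, -14, 1],
    [-12.3, 18, -4.2, 7.4, 1, -17.5, 1],
    [-12.3, 18, -4.2, 7.4, 1, -19.2, 1],
    [-12.3, 18, -4.2, 7.4, 1, -19.2, 1]
  ]
}}

```text
time: 3.5
position: [0.6019, -0.1238, 0.08]
tool_rot: [2.539, 0.696, -1.235]
ft_force: [-1.0, 0.9, 0.4]
grip_width: 1.001
grip_force: 0.0
```

```bash
python3 log.py; python3 kin.py; python3 - <<'E'
from go import *
grab('wrist','w3')
print(proj('w3',[.55,-.153,.06]))
G=np.array([.556,-.1494,.034]);M=target(31,52);delta(M,G,0)
E
```

```text
3.5 p [ 0.6019 -0.1238  0.08  ] y [ 0.511 -0.86   0.002] z [-0.676 -0.403 -0.617] q [-0.361  1.035  0.602  1.053  0.04   1.898 -0.854] F [-1.05  0.88  0.36] w 1.0008345197422215 0.0
[ 2.494e-01 -1.520e-02  1.000e-04  4.677e-01 -1.900e-03 -7.700e-03
 -3.000e-04  5.118e-01 -1.800e-03 -3.300e-03 -1.800e-03  3.689e-01] 0.00011154394278212187
[279.3423602  248.60899285]
turn [0.08 0.33 0.28] shift cm [-5.98 -3.31 -6.01] tcp [ 0.5432 -0.1571  0.0223]
```

View pics/w3.png

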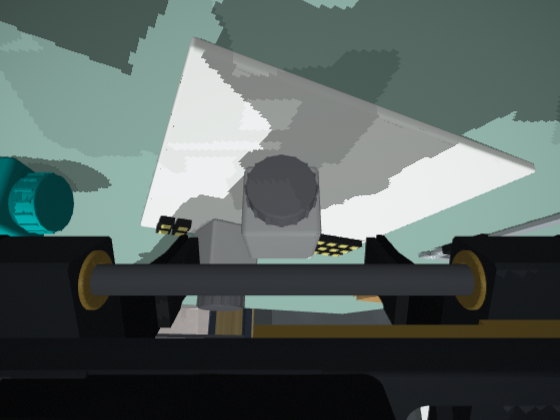

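Emit:
{"fn": "carry_out", "kwargs": {
  "steps": [
    [0, 0, 0, -1.5, -0.8, -1.5, 1],
    [0, 0, 0, -3, -1.6, -3, 1],
    [0, 0, 0, -4.5, -2.5, -4.4, 1],
    [0, 0, 0, -5.5, -3, -5.4, 1],
    [0, 0, 0, -6, -3.3, -5.9, 1],
    [0, 0, 0, -6, -3.3, -5.9, 1]
  ]
}}

```text
time: 4.15
position: [0.5435, -0.157, 0.0239]
tool_rot: [2.54, 0.694, -1.228]
ft_force: [0.3, 0.6, -0.7]
grip_width: 1.0
grip_force: 0.0
```

Emit:
{"fn": "carry_out", "kwargs": {
  "steps": [
    [0, 0, 0, 0, 0, 0, 0.4],
    [0, 0, 0, 0, 0, 0, 0.4],
    [0, 0, 0, 0, 0, 0, 0.4],
    [0, 0, 0, 0, 0, 0, 0.4],
    [0, 0, 0, 0, 0, 0, 0.4],
    [0, 0, 0, 0, 0, 0, 0.4]
  ],
  "squeeze": 30
}}

```text
time: 4.75
position: [0.5434, -0.157, 0.0216]
tool_rot: [2.537, 0.696, -1.231]
ft_force: [1.4, -0.4, 0.7]
grip_width: 0.595
grip_force: 30.0
```

```bash
python3 log.py
```

```text
4.75 p [ 0.5434 -0.157   0.0216] y [ 0.512 -0.859  0.004] z [-0.674 -0.405 -0.618] q [-0.384  0.994  0.603  1.284  0.049  1.709 -0.872] F [ 1.42 -0.43  0.72] w 0.5954840266405468 29.994223786052316
```

Emit:
{"fn": "carry_out", "kwargs": {
  "steps": [
    [0, 0, 0, 0, 0, 2, 0.4],
    [0, 0, 0, 0, 0, 5, 0.4],
    [0, 0, 0, 0, 0.5, 9, 0.4],
    [4.2, -7.0, 0, 0, 1, 13, 0.4],
    [8.4, -14.1, 0, -0.5, 2, 16, 0.4],
    [12.6, -21.1, 0, -1, 3, 19, 0.4],
    [16.8, -28.2, 0, -1.5, 4, 20, 0.4],
    [21, -35.2, 0, -2, 5, 20, 0.4],
    [25.2, -42.3, 0, -2.5, 6, 20, 0.4],
    [29.4, -49.3, 0, -3, 8, 20, 0.4],
    [33.6, -56.4, 0, -3, 10, 20, 0.4],
    [37.8, -63.4, 0, -3, 12, 20, 0.4]
  ]
}}

```text
time: 5.95
position: [0.5115, -0.0368, 0.2223]
tool_rot: [-2.88, -0.787, -0.567]
ft_force: [-0.5, -0.5, -4.0]
grip_width: 0.597
grip_force: 30.0
```

```bash
python3 log.py; python3 - <<'E'
from kin import *
from go import target
x,e=fit();print(np.abs(e).max())
q=np.array(D[-1]['joint_positions'])
for g in(31,25,40):
    M=target(g,52,pick=False);
    for h in(.1,.02,0): 
        qq,er=ik(x,np.array([.531,.213,.118+h])+.019*M[:,2],M,q);print(g,h,qq.round(2),round(er,4))
E
```

```text
5.95 p [ 0.5115 -0.0368  0.2223] y [ 0.509 -0.861 -0.001] z [ 0.326  0.194 -0.925] q [-0.549 -0.282  0.647  2.065 -0.072  0.989 -0.902] F [-0.53 -0.51 -3.98] w 0.5965868694479406 29.992175647057593
0.0001748153738540814Traceback (most recent call last):
  File "<stdin>", line 8, in <module>
  File "kin.py", line 21, in ik
    s=least_squares(f,np.clip(q0,LO+.01,HI-.01),bounds=(LO+.02,HI-.02));return s.x,np.abs(f(s.x)[:6]).max()
    return func(*args, **kwargs)
    raise ValueError("Initial guess is outside of provided bounds")
ValueError: Initial guess is outside of provided bounds
```

```bash
sed -i 's/LO+.01,HI-.01/LO+.03,HI-.03/' kin.py; python3 - <<'E'
from kin import *
from go import target
x,e=fit()
q=np.array(D[-1]['joint_positions'])
for g in(31,25,45):
    M=target(g,52,pick=False);
    for h in(.1,.06,.02,0): 
        qq,er=ik(x,np.array([.531,.213,.118+h])+.019*M[:,2],M,q);print(g,h,qq.round(2),round(er,4))
E
```

```text
31 0.1 [-0.66 -0.25  0.26  2.24 -0.07  0.49 -1.36] 0.0001
31 0.06 [-0.68 -0.2   0.3   2.29 -0.11  0.4  -1.31] 0.0001
31 0.02 [-0.74 -0.14  0.36  2.33 -0.2   0.3  -1.22] 0.0001
31 0 [-0.78 -0.1   0.41  2.35 -0.29  0.25 -1.14] 0.0
25 0.1 [-0.58 -0.25  0.14  2.24  0.07  0.48 -1.62] 0.0001
25 0.06 [-0.59 -0.2   0.16  2.29  0.07  0.39 -1.62] 0.0001
25 0.02 [-0.62 -0.14  0.19  2.33  0.06  0.28 -1.61] 0.0002
25 0 [-0.64 -0.1   0.21  2.35  0.05  0.23 -1.61] 0.0002
45 0.1 [-0.82 -0.24  0.53  2.2  -0.35  0.59 -0.81] 0.0
45 0.06 [-0.85 -0.18  0.58  2.25 -0.47  0.51 -0.69] 0.0001
45 0.02 [-0.84 -0.11  0.6   2.28 -0.66  0.45 -0.49] 0.0001
45 0 [-0.8  -0.06  0.57  2.3  -0.79  0.43 -0.36] 0.0001
```

Emit:
{"fn": "carry_out", "kwargs": {
  "steps": [
    [1.4, -2.3, 0, 0, 4, 0, 0.4],
    [2.8, -4.6, 0, 0, 8, 0, 0.4],
    [4.2, -7, 0, 0, 12.5, 0, 0.4],
    [5.6, -9.3, 0, 0, 17, 0, 0.4],
    [7, -11.6, 0, 0.5, 20, 0, 0.4],
    [8.3, -13.9, 0, 1, 22, -1, 0.4],
    [8.3, -13.9, 0, 1, 22, -1, 0.4]
  ]
}}

```text
time: 6.65
position: [0.5199, 0.1841, 0.2068]
tool_rot: [-2.718, -0.749, -0.926]
ft_force: [-1.3, 0.1, -4.8]
grip_width: 0.595
grip_force: 30.0
```

```bash
python3 log.py; python3 - <<'E'
from h import *
for f in('top0','scene0'):
    im=cv2.imread(f'pics/{f}.png'); g=cv2.cvtColor(im,cv2.COLOR_BGR2GRAY)
    u,v=map(int,proj(f,[.531,.213,.08]));print(f,u,v,im[v,u-24:u+26:2].tolist()[::2])
    k=4;r=30;c=cv2.resize(g[v-r:v+r,u-r:u+r],None,fx=k,fy=k,interpolation=cv2.INTER_CUBIC);e=cv2.Canny(c,25,60)
    base=int(np.median(g[v-5:v+6,u-5:u+6]));m=(np.abs(g.astype(int)-base)<12).astype(np.uint8)
    m=cv2.morphologyEx(m,cv2.MORPH_OPEN,np.ones((3,3)));l=cv2.connectedComponents(m)[1]
    C=max(cv2.findContours((l==l[v,u]).astype(np.uint8),0,1)[0],key=cv2.contourArea);E=cv2.fitEllipse(C);print(base,E,onz(f,*E[0],.08))
grab('wrist','w4');print(proj('w4',[.531,.213,.08]))
grab('scene','s4');grab('top','t4')
E
```

```text
6.65 p [0.5199 0.1841 0.2068] y [ 0.513 -0.859 -0.002] z [ 0.524  0.315 -0.792] q [-0.089 -0.302 -0.166  2.265 -0.41   0.571 -1.019] F [-1.34  0.12 -4.79] w 0.5952524852224503 29.99201148748398
top0 211 232 [[118, 110, 109], [118, 110, 109], [162, 155, 145], [160, 153, 143], [160, 153, 144], [158, 151, 142], [157, 150, 141], [157, 151, 140], [157, 150, 141], [157, 150, 141], [58, 54, 53], [123, 115, 113], [119, 111, 110]]
149 ((209.322021484375, 231.50924682617188), (30.545135498046875, 31.40565299987793), 67.67792510986328) [0.5352801  0.21933945 0.08      ]
scene0 197 209 [[78, 75, 73], [98, 97, 91], [101, 99, 94], [100, 98, 92], [101, 98, 93], [100, 97, 92], [99, 97, 92], [99, 97, 92], [98, 96, 90], [99, 97, 92], [100, 98, 93], [67, 65, 62], [73, 70, 69]]
96 ((196.0841064453125, 208.2989959716797), (32.26760482788086, 40.153045654296875), 75.94525909423828) [0.53203767 0.21903678 0.08      ]
[260.94662727 263.69587744]
```

View pics/w4.png

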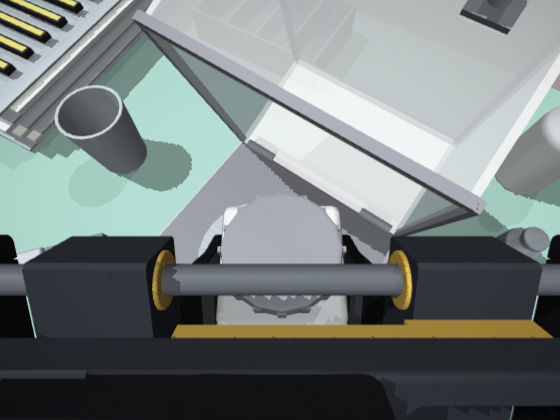

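The wrist view shows the jar held straight between the fingers, with its cap at about (281,250). The cup is off at (100,120), and the hood rim runs from (140,15) to (480,210), clear of the gripper. Now I'll go to just above the pan.

Emit:
{"fn": "carry_out", "kwargs": {
  "steps": [
    [0, 0, 0, 0.8, 1.6, -1, 0.4],
    [0, 0, 0, 1.6, 3.2, -3, 0.4],
    [0, 0, 0, 2, 4.1, -5, 0.4],
    [0, 0, 0, 2, 4.1, -7, 0.4],
    [0, 0, 0, 2, 4.1, -8.4, 0.4],
    [0, 0, 0, 2, 4.1, -9.2, 0.4],
    [0, 0, 0, 2, 4.1, -9.4, 0.4],
    [0, 0, 0, 2, 4.1, -9.4, 0.4],
    [0, 0, 0, 2, 4.1, -9.4, 0.4]
  ]
}}

```text
time: 7.7
position: [0.545, 0.2246, 0.1185]
tool_rot: [-2.715, -0.742, -0.941]
ft_force: [0.5, -0.5, -4.3]
grip_width: 0.595
grip_force: 30.0
```

```bash
python3 log.py; python3 log.py; python3 - <<'E'
from h import *
print(tri(('top0',209.32,231.5),('scene0',196.08,208.3)))
grab('scene','s5');grab('top','t5')
a=cv2.imread('pics/t5.png');b=cv2.imread('pics/s5.png')
c=lambda im,u,v,w,h,k:cv2.resize(im[v:v+h,u:u+w],None,fx=k,fy=k,interpolation=cv2.INTER_CUBIC)
cv2.imwrite('pics/c5.png',np.hstack([c(a,165,180,80,100,5),c(b,150,140,80,100,5)]))
E
```

```text
7.7 p [0.545  0.2246 0.1185] y [ 0.509 -0.861 -0.001] z [ 0.532  0.315 -0.786] q [-0.127 -0.094 -0.237  2.304 -0.439  0.294 -1.028] F [ 0.52 -0.51 -4.34] w 0.5954698897560164 29.991796351969242
7.7 p [0.545  0.2246 0.1185] y [ 0.509 -0.861 -0.001] z [ 0.532  0.315 -0.786] q [-0.127 -0.094 -0.237  2.304 -0.439  0.294 -1.028] F [ 0.52 -0.51 -4.34] w 0.5954698897560164 29.991796351969242
(array([0.53555297, 0.22085924, 0.07430714]), [0.0008583254132357315, 0.0008583254132356189])
```

View pics/c5.png

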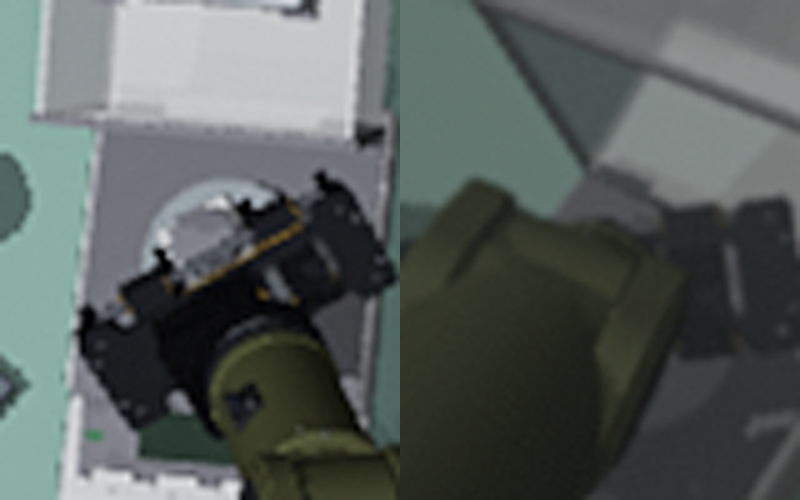

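Emit:
{"fn": "carry_out", "kwargs": {
  "steps": [
    [0, 0, 0, 0, 0, -0.4, 0.4],
    [0, 0, 0, 0, 0, -0.8, 0.4],
    [0, 0, 0, 0, 0, -1, 0.4],
    [0, 0, 0, 0, 0, -1.1, 0.4],
    [0, 0, 0, 0, 0, -1.15, 0.4],
    [0, 0, 0, 0, 0, -1.2, 0.4],
    [0, 0, 0, 0, 0, -1.2, 0.4],
    [0, 0, 0, 0, 0, -1.2, 0.4]
  ]
}}

```text
time: 8.6
position: [0.5442, 0.2246, 0.1052]
tool_rot: [-2.716, -0.743, -0.938]
ft_force: [-0.3, -0.4, -3.3]
grip_width: 0.59
grip_force: 30.0
```

Emit:
{"fn": "carry_out", "kwargs": {
  "steps": [
    [0, 0, 0, 0, 0, -0.03, 0.4],
    [0, 0, 0, 0, 0, -0.05, 0.4],
    [0, 0, 0, 0, 0, -0.05, 0.4],
    [0, 0, 0, 0, 0, -0.05, 0.4]
  ]
}}

```text
time: 9.0
position: [0.5441, 0.2245, 0.1046]
tool_rot: [-2.716, -0.743, -0.938]
ft_force: [0.4, -0.3, -2.7]
grip_width: 0.594
grip_force: 30.0
```

Emit:
{"fn": "carry_out", "kwargs": {
  "steps": [
    [0, 0, 0, 0, 0, 0, 0.4],
    [0, 0, 0, 0, 0, 0, 0.4]
  ]
}}

```text
time: 9.2
position: [0.5441, 0.2245, 0.1046]
tool_rot: [-2.716, -0.743, -0.938]
ft_force: [0.3, -0.7, -4.3]
grip_width: 0.596
grip_force: 30.0
```

Emit:
{"fn": "carry_out", "kwargs": {
  "steps": [
    [0, 0, 0, 0, 0, 0, 0.4],
    [0, 0, 0, 0, 0, 0, 0.4]
  ]
}}

```text
time: 9.4
position: [0.5441, 0.2245, 0.1046]
tool_rot: [-2.716, -0.743, -0.938]
ft_force: [-0.6, 0.7, -3.4]
grip_width: 0.596
grip_force: 30.0
```

Emit:
{"fn": "carry_out", "kwargs": {
  "steps": [
    [0, 0, 0, 0, 0, -0.02, 0.4],
    [0, 0, 0, 0, 0, -0.02, 0.4],
    [0, 0, 0, 0, 0, -0.02, 0.4]
  ]
}}

```text
time: 9.7
position: [0.5441, 0.2246, 0.1044]
tool_rot: [-2.716, -0.743, -0.938]
ft_force: [0.4, 0.5, -2.9]
grip_width: 0.595
grip_force: 30.0
```

Emit:
{"fn": "carry_out", "kwargs": {
  "steps": [
    [0, 0, 0, 0, 0, -0.03, 0.4],
    [0, 0, 0, 0, 0, -0.03, 0.4],
    [0, 0, 0, 0, 0, -0.03, 0.4]
  ]
}}

```text
time: 10.0
position: [0.5442, 0.2246, 0.1043]
tool_rot: [-2.716, -0.743, -0.938]
ft_force: [-1.2, 0.0, -2.8]
grip_width: 0.596
grip_force: 30.0
```

Emit:
{"fn": "carry_out", "kwargs": {
  "steps": [
    [0, 0, 0, 0, 0, -0.03, 0.4],
    [0, 0, 0, 0, 0, -0.03, 0.4],
    [0, 0, 0, 0, 0, -0.03, 0.4]
  ]
}}

```text
time: 10.3
position: [0.5442, 0.2246, 0.1041]
tool_rot: [-2.716, -0.743, -0.938]
ft_force: [-2.3, -1.3, 0.8]
grip_width: 0.594
grip_force: 30.0
```

Emit:
{"fn": "carry_out", "kwargs": {
  "steps": [
    [0, 0, 0, 0, 0, 0, 0.4],
    [0, 0, 0, 0, 0, 0, 0.4]
  ]
}}

```text
time: 10.5
position: [0.5442, 0.2246, 0.1041]
tool_rot: [-2.716, -0.743, -0.938]
ft_force: [-1.8, -1.3, -0.2]
grip_width: 0.593
grip_force: 30.0
```

```bash
python3 log.py
```

```text
10.5 p [0.5442 0.2246 0.1041] y [ 0.509 -0.861 -0.001] z [ 0.531  0.315 -0.787] q [-0.137 -0.069 -0.23   2.317 -0.47   0.259 -0.993] F [-1.79 -1.29 -0.24] w 0.5925488395730476 29.990275253076106
```

Emit:
{"fn": "carry_out", "kwargs": {
  "steps": [
    [0, 0, 0, 0, 0, 0, 0.62],
    [0, 0, 0, 0, 0, 0, 0.65],
    [0, 0, 0, 0, 0, 0, 0.7],
    [0, 0, 0, 0, 0, 0, 0.8],
    [0, 0, 0, 0, 0, 0, 1],
    [0, 0, 0, 0, 0, 0, 1],
    [0, 0, 0, 0, 0, 0, 1]
  ]
}}

```text
time: 11.2
position: [0.5441, 0.2245, 0.1038]
tool_rot: [-2.716, -0.743, -0.938]
ft_force: [-0.0, -0.3, -0.7]
grip_width: 0.958
grip_force: 0.0
```

```bash
python3 log.py; python3 -c "
from kin import *
from go import target
x,e=fit();print(np.abs(e).max());q=np.array(D[-1]['joint_positions']);M=R.from_rotvec(D[-1]['tool_rot']).as_matrix();p=np.array(D[-1]['position'])
for b in (.03,.06,.09,.12): q,e=ik(x,p-M[:,2]*b,M,q);print((-M[:,2]*b*100).round(2),q.round(2),round(e,4))
"
```

```text
11.2 p [0.5441 0.2245 0.1038] y [ 0.509 -0.861 -0.001] z [ 0.531  0.315 -0.787] q [-0.137 -0.069 -0.23   2.317 -0.47   0.259 -0.993] F [-0.02 -0.26 -0.66] w 0.9579752852265659 0.0
0.000533503096650817
[-1.59 -0.95  2.36] [-0.12 -0.15 -0.23  2.33 -0.45  0.33 -1.01] 0.0
[-3.18 -1.89  4.72] [-0.11 -0.24 -0.22  2.34 -0.44  0.41 -1.03] 0.0
[-4.78 -2.84  7.08] [-0.13 -0.28 -0.17  2.32 -0.41  0.49 -1.05] 0.0878
[-6.37 -3.78  9.44] [-0.1  -0.28 -0.17  2.27 -0.42  0.6  -1.02] 0.2476
```

The pan took the jar's weight (wrist force went from about -4 N to 0) and the jar is released. I'll back out along the tool axis, then up.

Emit:
{"fn": "carry_out", "kwargs": {
  "steps": [
    [0, 0, 0, -0.4, -0.2, 0.6, 1],
    [0, 0, 0, -1, -0.6, 1.5, 1],
    [0, 0, 0, -1.6, -1, 2.4, 1],
    [0, 0, 0, -1.9, -1.1, 4.5, 1],
    [0, 0, 0, -2.1, -1.4, 7.5, 1],
    [0, 0, 0, -2.1, -3.5, 10.5, 1],
    [0, 0, 0, -2.1, -7, 12, 1],
    [0, 0, 0, -1, -11, 14, 1],
    [0, 0, 0, 1, -15, 16, 1],
    [0, 0, 0, 1, -18, 19, 1],
    [0, 0, 0, 1, -19, 22, 1],
    [0, 0, 0, 1, -19, 22, 1]
  ]
}}

```text
time: 12.4
position: [0.5564, 0.0314, 0.3287]
tool_rot: [-2.718, -0.737, -0.948]
ft_force: [0.4, 0.6, 0.1]
grip_width: 1.004
grip_force: 0.0
```

```bash
python3 log.py; python3 - <<'E'
from go import *
from kin import *
for f in('scene','top','wrist'): grab(f,f[0]+'6')
a=cv2.imread('pics/t6.png');b=cv2.imread('pics/s6.png')
c=lambda im,u,v,w,h,k:cv2.resize(im[v:v+h,u:u+w],None,fx=k,fy=k,interpolation=cv2.INTER_CUBIC)
cv2.imwrite('pics/c6.png',np.hstack([c(a,160,165,100,125,4),c(b,150,100,100,125,4)]))
x,e=fit();q=np.array(D[-1]['joint_positions']);p=np.array(D[-1]['position'])
M=np.array([[0,1,0],[1,0,0],[0,0,-1.]])
for t in ([.60,.1,.42],[.64,.21,.40],[.64,.21,.30],[.48,.21,.25],[.39,.21,.133]):
    q,e=ik(x,np.array(t),M,q);print(t,q.round(2),round(e,4))
delta(M,np.array([.62,.1,.42]))
E
```

```text
12.4 p [0.5564 0.0314 0.3287] y [ 0.505 -0.863  0.002] z [ 0.538  0.312 -0.783] q [ 0.235 -0.302 -0.062  2.026 -0.54   0.942 -0.654] F [0.44 0.56 0.06] w 1.003721334365751 0.0
[0.6, 0.1, 0.42] [-0.08  0.22 -0.17  1.19  0.04  1.73 -0.24] 0.0001
[0.64, 0.21, 0.4] [-0.22  0.37 -0.2   1.04  0.07  1.73 -0.4 ] 0.0
[0.64, 0.21, 0.3] [-0.21  0.36 -0.2   1.25  0.07  1.54 -0.4 ] 0.0
[0.48, 0.21, 0.25] [-0.22  0.05 -0.25  1.71  0.01  1.38 -0.47] 0.0
[0.39, 0.21, 0.133] [-0.25 -0.04 -0.29  2.04 -0.01  1.14 -0.54] 0.0
turn [-34.58  19.61  57.11] shift cm [6.67 6.51 7.79] tcp [0.62  0.1   0.401]
```

View pics/c6.png

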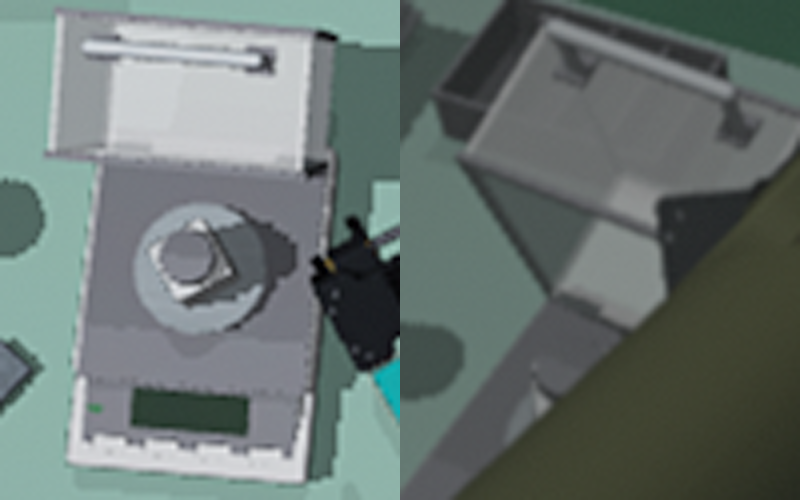

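Emit:
{"fn": "carry_out", "kwargs": {
  "steps": [
    [-3.8, 2.2, 6.3, 0.5, 0, 2.5, 1],
    [-7.7, 4.4, 12.7, 1, 0, 5, 1],
    [-11.5, 6.5, 19, 2, 0, 7, 1],
    [-15.4, 8.7, 25.4, 3, 1, 9, 1],
    [-19.2, 10.9, 31.7, 4, 2, 10, 1],
    [-23, 13.1, 38.1, 5, 4, 10, 1],
    [-26.9, 15.3, 44.4, 6, 6, 10, 1],
    [-30.7, 17.4, 50.8, 6.7, 8, 10, 1],
    [-34.6, 19.6, 57.1, 6.7, 8.6, 10, 1],
    [-34.6, 19.6, 57.1, 6.7, 8.6, 10, 1],
    [-34.6, 19.6, 57.1, 6.7, 8.6, 10, 1]
  ]
}}

```text
time: 13.65
position: [0.6206, 0.1215, 0.4226]
tool_rot: [-2.221, -2.22, -0.001]
ft_force: [0.5, -0.5, 1.6]
grip_width: 1.004
grip_force: 0.0
```

```bash
python3 log.py; python3 - <<'E'
from h import *
grab('wrist','w7');grab('top','t7');grab('scene','s7')
print(proj('w7',[.642,.27,.313]),proj('w7',[.642,.15,.313]))
print('cap xy',onz('t6',206.75,229.25,.162),'pan',onz('t6',210.25,232,.08))
E
```

```text
13.65 p [0.6206 0.1215 0.4226] y [ 1. -0. -0.] z [-0.     0.001 -1.   ] q [-0.053  0.287 -0.251  1.108  0.07   1.755 -0.282] F [ 0.48 -0.49  1.57] w 1.0040373661082191 0.0
[310.31592792   6.2633521 ] [307.11175677 169.31789293]
cap xy [0.53162139 0.21591799 0.162     ] pan [0.53365315 0.21618108 0.08      ]
```

View pics/w7.png

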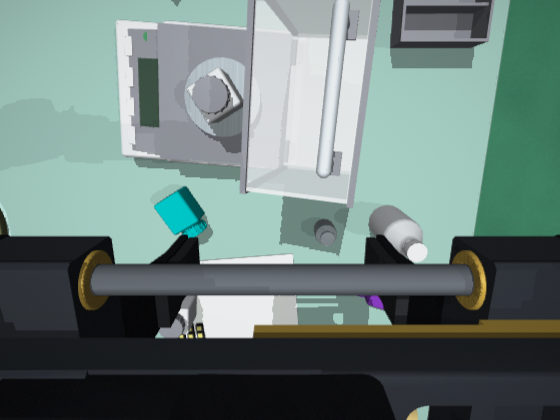

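The wrist view shows the jar upright on the pan at (213,95), and the bar running from (341,5) to (324,172). Next I'll triangulate the bar as the intersection of two viewing planes, top and wrist.

```bash
cat > bar.py <<'E'
from h import *
def cen(g,lo,hi,axis,idx):
    o=[]
    for i in idx:
        a,b=lo(i),hi(i); s=(g[i,a:b] if axis else g[a:b,i]).astype(float)
        gr=np.gradient(s);o.append((a+(np.argmax(gr)+np.argmin(gr))/2,np.argmax(gr)+a,np.argmin(gr)+a))
    return np.array(o)
g=cv2.imread('pics/w7.png').min(2)
for i in (30,60,90,120,150): 
    c=int(341-(i-5)*17/167);print(i,c,g[i,c-14:c+15])
t=cv2.imread('pics/t7.png').min(2)
for u in (190,200,210,220): 
    v=int(176.5+(u-181)*4/45);print(u,v,t[v-5:v+6,u])
s=cv2.imread('pics/scene0.png').min(2)
for u in (190,200,210,220): print(u,s[105:140,u])
E
python3 bar.py
```

```text
30 338 [172 171 171 172 171 171 140 142 166 187 203 213 220 225 228 229 225 220
 208 193 177 155 127  97 149 155 155 155 155]
60 335 [227 227 227 227 227 227 177 151 171 193 209 218 224 228 230 231 227 203
 205 192 173 150 153 223 227 228 228 228 228]
90 332 [226 226 225 226 226 226 164 153 175 197 213 221 226 229 231 230 227 219
 204 188 166 140 184 223 226 226 226 226 226]
120 329 [227 227 226 227 227 227 158 155 179 200 216 224 228 231 232 230 227 218
 201 182 159 146 221 227 227 227 227 227 227]
150 326 [227 228 227 227 227 227 153 158 184 205 219 226 229 230 231 230 224 214
 196 175 147 167 219 227 227 228 228 228 228]
190 177 [217 197 154 154 198 212 163 164 197 200 209]
200 178 [ 44  41  40  36  32  27  17   3  39 127 173]
210 179 [64 62 60 58 59 57 57 59 58 58 57]
220 179 [67 66 67 67 66 66 67 66 65 67 68]
190 [ 50  39  36  52  73  89 111 124 121 103  78  58  53  49  51  54  61  72
  74  81  91  96  95  95  93  93  94  96  95  95  94  95  95  94  94]
200 [ 57  45  45  44  45  53  64  74  83  97 116 124 118  98  79  82  91  92
  93  93  93  94  94  95  93  94  95  94  93  91  91  91  91  93  94]
210 [ 75  85  75  57  45  45  45  45  44  44  51  71  86 104 121 125 114  91
  73  81  91  93  92  93  93  92  92  93  95  93  94  95  95  97  95]
220 [ 40  41  49  73  84  74  54  45  44  45  43  42  43  42  56  73  86 107
 124 123 108  86  81  90  95  95  94  93  93  93  93  92  93  94  92]
```

```bash
python3 - <<'E'
from h import *
W=[(338.8,30),(335.3,60),(332,90),(328.5,120),(325.2,150)];S=[(190,112),(200,115.3),(210,119.3),(220,123)]
g=cv2.imread('pics/top0.png').min(2);T=[]
for u in(186,190,200,205,210,215,220): print(u,g[252:264,u] if 0 else g[int(178+(u-185)*.09)+4:int(178+(u-185)*.09)+14,u],int(178+(u-185)*.09)+4)
def plane(f,P):
    r=np.array([ray(f,*p)[1] for p in P]);n=np.linalg.svd(r)[2][2];return n,n@ray(f,*P[0])[0]
for A,B,T in((('w7',W),('scene0',S),0),(('w7',W),('t6',[(180.75,176.5),(225.5,180.5)]),0)):
    n1,d1=plane(*A);n2,d2=plane(*B)
    for y in(.15,.21,.27):
        p=np.linalg.solve(np.array([n1,n2,[0,1,0]]),[d1,d2,y]);print(y,p.round(4))
print('low end',[onz('w7',323.5,175,z).round(4) for z in(.30,.315,.33)],'wrist lines at z=.315',[onz('w7',*w,.315).round(4) for w in W])
E
```

```text
186 [202 183 125 120 152 147 147 147 147 150] 182
190 [195 194 147 162 199 194 194 193 193 192] 182
200 [197 186 147 169 197 193 193 194 193 192] 183
205 [186 198 156 166 196 192 189 188 188 189] 183
210 [200 179 145 170 193 190 189 188 188 188] 184
215 [192 195 145 155 193 190 188 189 188 187] 184
220 [202 172 134 166 193 189 188 188 187 188] 185
0.15 [0.6575 0.15   0.295 ]
0.21 [0.6625 0.21   0.2941]
0.27 [0.6675 0.27   0.2932]
0.15 [0.6565 0.15   0.3028]
0.21 [0.6613 0.21   0.3031]
0.27 [0.6661 0.27   0.3034]
low end [array([0.6573, 0.1431, 0.3   ]), array([0.6554, 0.1456, 0.315 ]), array([0.6535, 0.1481, 0.33  ])] wrist lines at z=.315 [array([0.6632, 0.2538, 0.315 ]), array([0.6615, 0.2332, 0.315 ]), array([0.6598, 0.2118, 0.315 ]), array([0.6579, 0.1894, 0.315 ]), array([0.6561, 0.166 , 0.315 ])]
```

```bash
python3 - <<'E'
from h import *
from numpy import arange
W=[(338.8,30),(335.3,60),(332,90),(328.5,120),(325.2,150)]
def peak(f,us,v0,sl,u0,h):
    g=cv2.imread(f'pics/{f}.png').min(2).astype(float);o=[]
    for u in us:
        c=v0+(u-u0)*sl;a=int(round(c))-h;s=g[a:a+2*h+1,u];print(f,u,a,s.astype(int));o.append((u,a+np.argmax(s)))
    return o
peak('s6',(195,205,215,225),106.25,.353,186.25,7);peak('t6',(186,195,205,215,222),176.5,.09,180.75,5)
E
```

```text
s6 195 102 [ 90  71  52  49  72 111 136 138 121  96  82  84  84  73  62]
s6 205 106 [ 72  53  46  52  84 123 140 135 114  91  93 104 107 107 106]
s6 215 109 [ 73  54  52  62  77 104 130 141 130 107  88  93 102 105 106]
s6 225 113 [ 55  50  49  50  71 112 138 139 124 101  92 100 105 105 105]
t6 186 172 [148 139 117 157 211 206 146 105 134 147 151]
t6 195 173 [207 207 177 173 210 188 157 186 209 205 203]
t6 205 174 [206 209 183 183 209 177 161 195 208 203 202]
t6 215 175 [204 182 158 192 207 169 173 204 200 200 199]
t6 222 175 [197 160 113 155 210 207 135  86 159 196 202]
```

```bash
python3 - <<'E'
from h import *
W=[(338.8,30),(335.3,60),(332,90),(328.5,120),(325.2,150)];S=[(195,108.8),(205,112.4),(215,116),(225,119.7)];T=[(186,176.4),(195,177.2),(205,178),(215,178.7),(222,179.4)]
def plane(f,P):
    r=np.array([ray(f,*p)[1] for p in P]);n=np.linalg.svd(r)[2][2];return n,n@ray(f,*P[0])[0]
pl=[plane('w7',W),plane('s6',S),plane('t6',T)]
for i,j in((0,1),(0,2)):
    for y in(.15,.21,.27):
        p=np.linalg.solve(np.array([pl[i][0],pl[j][0],[0,1,0]]),[pl[i][1],pl[j][1],y]);print(i,j,p.round(4))
# arc from geometry
pan=np.array([.5335,.2175]);th=np.radians(-4.7);ax=np.array([np.cos(th),np.sin(th)]);hinge=pan+.097*ax
print('hinge',hinge)
for o in(1.4,1.344,1.3,1.2,1.0,.8,.6,.4,.3,.2,.1,.05,0):
    f=.3495+o;xy=hinge-.2512*np.cos(f)*ax;print(o,xy.round(4),round(.066+.2512*np.sin(f),4))
E
```

```text
0 1 [0.6546 0.15   0.3167]
0 1 [0.6596 0.21   0.3154]
0 1 [0.6646 0.27   0.3142]
0 2 [0.6531 0.15   0.327 ]
0 2 [0.6586 0.21   0.3226]
0 2 [0.6641 0.27   0.3182]
hinge [0.63017383 0.20955196]
1.4 [0.6747 0.2059] 0.3132
1.344 [0.6608 0.207 ] 0.3153
1.3 [0.6499 0.2079] 0.3164
1.2 [0.6248 0.21  ] 0.3171
1.0 [0.5752 0.2141] 0.3111
0.8 [0.5278 0.218 ] 0.2952
0.6 [0.4844 0.2215] 0.2703
0.4 [0.4469 0.2246] 0.2371
0.3 [0.4308 0.2259] 0.2179
0.2 [0.4167 0.2271] 0.1972
0.1 [0.4047 0.2281] 0.1752
0.05 [0.3995 0.2285] 0.1637
0 [0.395  0.2289] 0.152
```

Emit:
{"fn": "carry_out", "kwargs": {
  "steps": [
    [0, 0, -2, 1.5, 3, 0, 1],
    [0, 0, -4.7, 3, 6, 0, 0.8],
    [0, 0, -4.7, 3.9, 8.6, -1, 0.8],
    [0, 0, -4.7, 3.9, 8.6, -4, 0.8],
    [0, 0, -4.7, 3.9, 8.6, -7, 0.8],
    [0, 0, -4.7, 3.9, 8.6, -10, 0.8],
    [0, 0, -4.7, 3.9, 8.6, -11.8, 0.8],
    [0, 0, -4.7, 3.9, 8.6, -12.6, 0.8],
    [0, 0, -4.7, 3.9, 8.6, -12.6, 0.8]
  ]
}}

```text
time: 14.7
position: [0.6598, 0.2049, 0.2974]
tool_rot: [2.313, 2.125, 0.0]
ft_force: [-0.2, -0.1, -0.2]
grip_width: 0.798
grip_force: 0.0
```

```bash
python3 log.py
```

```text
14.7 p [0.6598 0.2049 0.2974] y [ 0.996 -0.085  0.   ] z [ 0.  0. -1.] q [-0.154  0.404 -0.27   1.204  0.105  1.546 -0.49 ] F [-0.19 -0.11 -0.18] w 0.7982958715777376 0.0
```

Emit:
{"fn": "carry_out", "kwargs": {
  "steps": [
    [0, 0, 0, 0, 0, 0, 0.5],
    [0, 0, 0, 0, 0, 0, 0.35],
    [0, 0, 0, 0, 0, 0, 0.25],
    [0, 0, 0, 0, 0, 0, 0.18],
    [0, 0, 0, 0, 0, 0, 0.05],
    [0, 0, 0, 0, 0, 0, 0.05],
    [0, 0, 0, 0, 0, 0, 0.05],
    [0, 0, 0, 0, 0, 0, 0.05]
  ],
  "squeeze": 15
}}

```text
time: 15.5
position: [0.66, 0.2066, 0.2977]
tool_rot: [-2.311, -2.128, -0.002]
ft_force: [-2.3, -0.1, -0.4]
grip_width: 0.157
grip_force: 0.6
```

```bash
python3 log.py
```

```text
15.5 p [0.66   0.2066 0.2977] y [ 0.997 -0.082  0.001] z [ 0.001  0.001 -1.   ] q [-0.155  0.405 -0.271  1.202  0.105  1.547 -0.49 ] F [-2.28 -0.13 -0.38] w 0.15697305794164762 0.5923649668693542
```

Emit:
{"fn": "carry_out", "kwargs": {
  "steps": [
    [0, 0, 0, 0, 0, 0, 0.05],
    [0, 0, 0, -1, 0.1, 0.1, 0.05],
    [0, 0, 0, -2.3, 0.2, 0.15, 0.05],
    [0, 0, 0, -3.5, 0.3, 0.15, 0.05],
    [0, 0, 0, -4.8, 0.4, 0.1, 0.05],
    [0, 0, 0, -6, 0.5, 0, 0.05],
    [0, 0, 0, -7.2, 0.6, -0.2, 0.05],
    [0, 0, 0, -8.5, 0.7, -0.45, 0.05],
    [0, 0, 0, -9.7, 0.8, -0.75, 0.05],
    [0, 0, 0, -10.9, 0.9, -1.1, 0.05],
    [0, 0, 0, -12, 1, -1.55, 0.05],
    [0, 0, 0, -13.2, 1.1, -2, 0.05]
  ]
}}

```text
time: 16.7
position: [0.5281, 0.2169, 0.2788]
tool_rot: [2.31, 2.126, 0.005]
ft_force: [2.4, -0.1, -0.3]
grip_width: 0.131
grip_force: 15.0
```

```bash
python3 log.py
```

```text
16.7 p [0.5281 0.2169 0.2788] y [ 0.997 -0.083  0.004] z [ 0.004  0.    -1.   ] q [-0.157  0.143 -0.313  1.561  0.046  1.441 -0.555] F [ 2.41 -0.09 -0.32] w 0.13087567707087383 14.995205998420715
```

Emit:
{"fn": "carry_out", "kwargs": {
  "steps": [
    [0, 0, 0, -1.1, 0.1, -0.55, 0.05],
    [0, 0, 0, -2.2, 0.2, -1.15, 0.05],
    [0, 0, 0, -3.3, 0.3, -1.8, 0.05],
    [0, 0, 0, -4.3, 0.35, -2.5, 0.05],
    [0, 0, 0, -5.3, 0.4, -3.25, 0.05],
    [0, 0, 0, -6.3, 0.5, -4.05, 0.05],
    [0, 0, 0, -7.2, 0.6, -4.9, 0.05],
    [0, 0, 0, -8.1, 0.65, -5.8, 0.05],
    [0, 0, 0, -8.9, 0.7, -6.75, 0.05],
    [0, 0, 0, -9.7, 0.8, -7.7, 0.05],
    [0, 0, 0, -10.4, 0.85, -8.75, 0.05],
    [0, 0, 0, -10.4, 0.85, -8.75, 0.05]
  ]
}}

```text
time: 17.9
position: [0.422, 0.2256, 0.1881]
tool_rot: [-2.309, -2.128, 0.003]
ft_force: [-0.2, -1.8, -3.1]
grip_width: 0.129
grip_force: 15.0
```

```bash
python3 log.py
```

```text
17.9 p [0.422  0.2256 0.1881] y [ 0.997 -0.081 -0.002] z [-0.002 -0.001 -1.   ] q [-0.184 -0.007 -0.359  1.896 -0.003  1.255 -0.623] F [-0.22 -1.79 -3.09] w 0.12855766733416138 15.000296831130981
```

Emit:
{"fn": "carry_out", "kwargs": {
  "steps": [
    [0, 0, 0, -0.35, 0.03, -0.5, 0.05],
    [0, 0, 0, -0.7, 0.05, -1.05, 0.05],
    [0, 0, 0, -1, 0.08, -1.6, 0.05],
    [0, 0, 0, -1.3, 0.1, -2.15, 0.05],
    [0, 0, 0, -1.6, 0.12, -2.7, 0.05],
    [0, 0, 0, -1.9, 0.15, -3.25, 0.05],
    [0, 0, 0, -2.05, 0.17, -3.6, 0.05],
    [0, 0, 0, -2.2, 0.18, -3.95, 0.05],
    [0, 0, 0, -2.3, 0.19, -4.17, 0.05],
    [0, 0, 0, -2.4, 0.2, -4.4, 0.05],
    [0, 0, 0, -2.5, 0.21, -4.63, 0.05],
    [0, 0, 0, -2.6, 0.22, -4.87, 0.05]
  ]
}}

```text
time: 19.1
position: [0.3981, 0.2278, 0.1412]
tool_rot: [2.311, 2.127, 0.001]
ft_force: [-0.8, -5.6, 1.6]
grip_width: 0.133
grip_force: 15.0
```

Emit:
{"fn": "carry_out", "kwargs": {
  "steps": [
    [0, 0, 0, -0.04, 0, -0.1, 0.05],
    [0, 0, 0, -0.08, 0, -0.2, 0.05],
    [0, 0, 0, -0.12, 0, -0.3, 0.05],
    [0, 0, 0, -0.12, 0, -0.3, 0.05]
  ]
}}

```text
time: 19.5
position: [0.3969, 0.2278, 0.1381]
tool_rot: [2.311, 2.128, 0.001]
ft_force: [-1.0, -4.4, -0.2]
grip_width: 0.13
grip_force: 15.0
```

Emit:
{"fn": "carry_out", "kwargs": {
  "steps": [
    [0, 0, 0, -0.04, 0, -0.1, 0.05],
    [0, 0, 0, -0.08, 0, -0.2, 0.05],
    [0, 0, 0, -0.1, 0, -0.25, 0.05],
    [0, 0, 0, -0.1, 0, -0.25, 0.05]
  ]
}}

```text
time: 19.9
position: [0.3961, 0.2279, 0.1358]
tool_rot: [2.311, 2.127, 0.002]
ft_force: [-0.1, -5.3, 0.6]
grip_width: 0.134
grip_force: 15.0
```

Emit:
{"fn": "carry_out", "kwargs": {
  "steps": [
    [0, 0, 0, -0.04, -0.05, -0.1, 0.05],
    [0, 0, 0, -0.06, -0.1, -0.15, 0.05],
    [0, 0, 0, -0.08, -0.1, -0.2, 0.05],
    [0, 0, 0, -0.08, -0.1, -0.2, 0.05]
  ]
}}

```text
time: 20.3
position: [0.3955, 0.2279, 0.1343]
tool_rot: [-2.311, -2.128, -0.005]
ft_force: [1.9, -0.6, -0.3]
grip_width: 0.133
grip_force: 15.0
```

Emit:
{"fn": "carry_out", "kwargs": {
  "steps": [
    [0, 0, 0, -0.02, 0, -0.05, 0.05],
    [0, 0, 0, -0.03, 0, -0.1, 0.05],
    [0, 0, 0, -0.03, 0, -0.1, 0.05]
  ]
}}

```text
time: 20.6
position: [0.3953, 0.2279, 0.1337]
tool_rot: [2.311, 2.128, 0.005]
ft_force: [1.6, -1.1, 3.3]
grip_width: 0.131
grip_force: 15.0
```

Emit:
{"fn": "carry_out", "kwargs": {
  "steps": [
    [0, 0, 0, -0.02, 0, -0.05, 0.05],
    [0, 0, 0, -0.03, 0, -0.1, 0.05],
    [0, 0, 0, -0.03, 0, -0.1, 0.05]
  ]
}}

```text
time: 20.9
position: [0.3954, 0.228, 0.1336]
tool_rot: [2.31, 2.128, 0.006]
ft_force: [-0.5, -1.6, 8.5]
grip_width: 0.133
grip_force: 15.0
```

Emit:
{"fn": "carry_out", "kwargs": {
  "steps": [
    [0, 0, 0, 0, 0, -0.05, 0.05],
    [0, 0, 0, 0, 0, -0.1, 0.05],
    [0, 0, 0, 0, 0, -0.1, 0.05]
  ]
}}

```text
time: 21.2
position: [0.3954, 0.2279, 0.1334]
tool_rot: [2.31, 2.127, 0.006]
ft_force: [-2.8, -2.9, 14.8]
grip_width: 0.132
grip_force: 15.0
```

```bash
python3 log.py; python3 - <<'E'
from h import *
grab('scene','s8');grab('top','t8')
E
```

```text
21.2 p [0.3954 0.2279 0.1334] y [ 0.997 -0.082  0.003] z [ 0.003  0.002 -1.   ] q [-0.199 -0.013 -0.378  2.016 -0.005  1.134 -0.657] F [-2.84 -2.94 14.79] w 0.13229562057242394 15.01592069864273
```

Emit:
{"fn": "carry_out", "kwargs": {
  "steps": [
    [0, 0, 0, 0, 0, 0.1, 0.05],
    [0, 0, 0, 0, 0, 0.18, 0.05],
    [0, 0, 0, 0, 0, 0.18, 0.2],
    [0, 0, 0, 0, 0, 0.18, 0.3],
    [0, 0, 0, 0, 0, 0.18, 0.35],
    [0, 0, 0, 0, 0, 0.18, 0.35],
    [0, 0, 0, 0, 0, 0.18, 0.35]
  ]
}}

```text
time: 22.0
position: [0.3941, 0.2272, 0.1326]
tool_rot: [-2.311, -2.128, -0.001]
ft_force: [0.0, 0.3, -0.3]
grip_width: 0.344
grip_force: 0.0
```

```bash
python3 log.py
```

```text
22.0 p [0.3941 0.2272 0.1326] y [ 0.997 -0.082 -0.   ] z [ 0.     0.001 -1.   ] q [-0.198 -0.013 -0.378  2.017 -0.006  1.136 -0.656] F [ 0.03  0.25 -0.26] w 0.34368730339930476 0.0
```

Emit:
{"fn": "carry_out", "kwargs": {
  "steps": [
    [0, 0, 0, 0, 0, 0.8, 0.35],
    [0, 0, 0, 0, 0, 2, 0.35],
    [0, 0, 0, 0, 0, 4, 0.35],
    [0, 0, 0, 0, 0, 7, 0.35],
    [0, 0, 0, 0, 0, 10, 0.35],
    [0, 0, 0, 0, 0, 13, 0.35],
    [0, 0, 0, 0.5, -2, 16, 0.35],
    [0, 0, 0, 2, -6, 18, 0.35],
    [0, 0, 0, 4, -10, 19, 0.35],
    [0, 0, 0, 6, -14, 19, 0.35],
    [0, 0, 0, 7, -18, 19, 0.35],
    [0, 0, 0, 7, -20, 19, 0.35]
  ]
}}

```text
time: 23.2
position: [0.4654, 0.0228, 0.324]
tool_rot: [2.316, 2.121, 0.003]
ft_force: [-0.2, 0.2, -0.9]
grip_width: 0.352
grip_force: 0.0
```

```bash
python3 log.py; python3 - <<'E'
from h import *
grab('top','t9');grab('scene','s9');grab('wrist','w9')
# bar seen in the top view: expected closed place and its brightness
g=cv2.imread('pics/t9.png').min(2)
th=np.radians(-4.7);ay=np.array([-np.sin(th),np.cos(th)])
for s in(-.045,-.02,.02,.045):
    p=np.append(np.array([.395,.2289])+s*ay,.152);u,v=proj('t9',p);print(np.round([u,v],1),g[int(v)-5:int(v)+7,int(round(u))])
a=cv2.imread('pics/t6.png').astype(int);b=cv2.imread('pics/t9.png').astype(int)
# bystanders unchanged?
f=cv2.imread('pics/top0.png').astype(int)
for n,(u,v) in dict(twin=(322,264),weight=(278,187),alcohol=(273,150),cup=(140,219),caliper=(404,240),brush=(147,270),turq=(267,259),purple=(310,159)).items():
    print(n,np.abs(f-b)[v-14:v+15,u-14:u+15].mean().round(1))
E
```

```text
23.2 p [0.4654 0.0228 0.324 ] y [ 0.996 -0.088  0.002] z [ 0.002 -0.    -1.   ] q [-0.002 -0.1   -0.096  1.714 -0.009  1.525 -0.184] F [-0.15  0.17 -0.9 ] w 0.3517048475345996 0.0
[215.8 274. ] [ 19  31  32 115 194 206 140 155 215 206 203 200]
[207.9 273.3] [ 21  24  22  96 176 207 173 105  90 139 182 196]
[195.3 272.2] [ 41  40  24  97 181 204 165 110  90 127 181 195]
[187.4 271.4] [119 119 117 111 149 196 192 140 164 206 204 183]
twin 12.0
weight 37.5
alcohol 3.0
cup 2.4
caliper 28.5
brush 3.1
turq 68.4
purple 2.6
```

```bash
python3 - <<'E'
from h import *
def ncc(f0,f1,u,v,r=11):
    a=cv2.imread(f'pics/{f0}.png',0);b=cv2.imread(f'pics/{f1}.png',0)
    m=cv2.matchTemplate(b[v-r-6:v+r+7,u-r-6:u+r+7],a[v-r:v+r+1,u-r:u+r+1],cv2.TM_CCOEFF_NORMED);_,x,_,l=cv2.minMaxLoc(m);return (l[0]-6,l[1]-6),round(x,2)
for n,u,v in(('twin',322,264),('weight',278,187),('caliper',404,240),('turq',267,259),('jar',205,231)):
    f0='t6' if n=='jar' else 'top0';print(n,'top',ncc(f0,'t9',u,v,8 if n=='jar' else 11))
for n,u,v in(('twin',316,293),('weight',294,199),('caliper',436,312),('turq',249,267)): print(n,'scene',ncc('scene0','s9',u,v))
E
```

```text
twin top ((0, 0), 0.9)
weight top ((0, 0), 0.43)
caliper top ((0, 0), 0.87)
turq top ((0, -4), 0.32)
jar top ((0, 0), 0.68)
twin scene ((0, 0), 0.86)
weight scene ((2, 1), 0.52)
caliper scene ((0, 0), 0.89)
turq scene ((0, 0), 0.89)
```

```bash
python3 -c "
from bench import ctrl
print(ctrl.close_job())"
```

```text
the job is handed in; nothing more can be done
None
```

I handed the job in at 23.2 s: the jar stands upright on the pan, about 2 mm from the middle by the top camera, and was let go only once it rested there. The hood is closed down to its stop, and the bystanders I checked had not moved, though the weight was only partly in view. On the way, the gripper apparently nudged the open hood slightly further open, and joint 2 read -0.302 against its -0.3 limit.

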